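Put the deep sockets back in their case and shut it

TASK

Put the three deep sockets back into the socket case, one by one: each lying right down in the pocket of its own size, with its wide hexagon end towards the hinge. Then shut the lid of the case. Leave the pliers and the spanner where they lie.

Things in the scene. Friction and masses are not known exactly. Their poses are not given: they have to be found in the camera images.
- large_socket: large deep socket, bright steel, a stepped round bar 80 mm long, loose, lying on its side. Origin on its axis at mid-length, 17 mm above the bench. x runs along it towards the nose (wide end, hexagon opening); the drive end has a small square hole. Nose part 34 mm diameter, x = -14 to +40 mm; drive end 26 mm diameter, x = -40 to -14 mm. It may roll about x
- large_nose (a point): centre of the nose end of the large socket, 40 mm along x from its origin
- large_pocket (a point): where the large socket's origin lies when seated, nose to the hinge: 38 mm above the bench; x = -10, y = +49 mm in the case's frame; axes as the case's. Pocket 86 mm long; hinge-side half 38 mm wide, front half 30 mm wide, so it goes down only this way round, its top 9 mm above the insert. The middle 34 mm along x is cut away for fingers
- medium_socket: medium deep socket, bright steel, a stepped round bar 80 mm long, loose, lying on its side. Origin on its axis at mid-length, 14 mm above the bench. x runs along it towards the nose (wide end, hexagon opening); the drive end has a small square hole. Nose part 28 mm diameter, x = -14 to +40 mm; drive end 20 mm diameter, x = -40 to -14 mm. It may roll about x
- medium_nose (a point): centre of the nose end of the medium socket, 40 mm along x from its origin
- medium_pocket (a point): where the medium socket's origin lies when seated, nose to the hinge: 41 mm above the bench; x = -10, y = -7 mm in the case's frame; axes as the case's. Pocket 86 mm long; hinge-side half 32 mm wide, front half 24 mm wide, so it goes down only this way round, its top 9 mm above the insert. The middle 34 mm along x is cut away for fingers
- small_socket: small deep socket, bright steel, a stepped round bar 80 mm long, loose, lying on its side. Origin on its axis at mid-length, 11 mm above the bench. x runs along it towards the nose (wide end, hexagon opening); the drive end has a small square hole. Nose part 22 mm diameter, x = -14 to +40 mm; drive end 16 mm diameter, x = -40 to -14 mm. It may roll about x
- small_nose (a point): centre of the nose end of the small socket, 40 mm along x from its origin
- small_pocket (a point): where the small socket's origin lies when seated, nose to the hinge: 44 mm above the bench; x = -10, y = -57 mm in the case's frame; axes as the case's. Pocket 86 mm long; hinge-side half 26 mm wide, front half 20 mm wide, so it goes down only this way round, its top 9 mm above the insert. The middle 34 mm along x is cut away for fingers
- socket_case: grey steel socket case, fixed, 118 (x) x 188 (y) mm, rim 50 mm high. Origin: centre of underside; x points from front to hinge, y left, z up. Dark insert, top at 46 mm, with pockets along x: large at left, medium, small at right; a thin bar fixed at the back. A finger channel along y crosses all pockets, x = -27 to +7 mm, floor at 15 mm; it leaves 22 to 25 mm beside each socket
- lid (a joint): lid angle: 0 shut, 1.57 upright, stop at 1.8. A steel tray lid 119 mm long, 12 mm thick, hinged along y at x = +59 mm, z = 50 mm of the case. The hinge is stiff: the lid stays where it is left and takes 2 to 4 N at the free edge, so push it all the way down; shut, it rests and its top is 62 mm above the bench. It does not shut fully over a socket standing proud
- lid_edge (a point): middle of the lid's free edge, on the outer face (top of the front edge when shut; when open, the top edge, on the side away from the pockets)
- pliers_by: combination pliers lying near the work, 157 mm long; origin under the middle, length along y. Not part of the job
- spanner_by: open spanner lying near the work, 148 mm long; origin under the middle, length along y. Not part of the job

How it is judged (in metres and radians):
On the way, in this order (a step that is already met when the one before it is completed fails the run):
1. all three sockets lie down in their own pockets, nose to the hinge, with the lid still open (distance between large_socket and large_pocket below 0.008 m and x of large_nose in the frame of large_pocket above 0.034 m and distance between medium_socket and medium_pocket below 0.008 m and x of medium_nose in the frame of medium_pocket above 0.034 m and distance between small_socket and small_pocket below 0.008 m and x of small_nose in the frame of small_pocket above 0.034 m and value of joint lid above 0.9 rad), for 0.2 s.
2. the lid is shut over them (distance between large_socket and large_pocket below 0.008 m and x of large_nose in the frame of large_pocket above 0.034 m and distance between medium_socket and medium_pocket below 0.008 m and x of medium_nose in the frame of medium_pocket above 0.034 m and distance between small_socket and small_pocket below 0.008 m and x of small_nose in the frame of small_pocket above 0.034 m and value of joint lid below 0.06 rad), for 0.2 s.
At the end, for the whole second after the job is handed in: each socket lies in the pocket of its own size (its centre within 8 mm of the seated place) with its nose towards the hinge, at rest, and the lid is shut to within 0.06 rad (all of step 2 and linear speed of each of large_socket, medium_socket, small_socket below 0.02 m/s); the robot touches nothing.
It fails at once if the pliers were pushed more than 40 mm (distance of pliers_by from where it was at the start of the episode above 0.04 m).
It fails at once if the spanner was pushed more than 40 mm (distance of spanner_by from where it was at the start of the episode above 0.04 m).
It also fails if it takes over 72 s, if anything falls off the work surface, if the arm or the gripper's body presses on something with over 40 N, if the wrist force passes 120 N, or if a joint passes its speed limit or range.

ROBOT

A 6-joint arm with a two-finger parallel gripper is mounted at the origin on a cart in front of the work surface, level with it; the furniture and walls round the work are solid. World frame = base frame: x ahead of the robot, y to its left, z up, the work surface at z = 0. Lengths are in mm, angles in rad, forces in N, time in s.
With the tool pointing down it reaches from about 375 to 925 mm from the base axis. Payload 5.7 kg.
Tool frame: the origin (TCP) lies where the fingers leave the gripper's body, on its centre line; the fingertips stand 80 mm ahead of it and the grasp point (between the pads) lies bot.tcp_to_grasp ahead of it (bot.tcp_to_grasp is the distance from the TCP to the grasp point, in mm); z points along the fingers, y is the line along which they close (so a half turn about z gives the same grasp; the last joint's range is limited). The gripper opens to 88 mm and grips with 3 to 60 N. Pads are 20 mm wide; open, the fingers measure 115 mm over their backs; the gripper's body (75 mm by 178 mm) begins 61 mm behind the grasp point.
Start: joints at [-1.357, 0.359, 1.51, -0, 1.272, -0.115], TCP at [193.73, -567.839, 302.623] pointing down, gripper open.
Joint ranges: [-2.97, 2.97], [-1.01, 2.36], [0.21, 2.38], [-0.96, 4.11], [0.2, 2.71], [-2.98, 2.98]. Speed limits (rad/s): [2.39, 2.39, 3.14, 3.14, 3.14, 3.14].

INTERFACE

Orientations are given as a 3x3 rotation matrix whose columns are the frame's x, y, z axes.
In Python, from plant import bot gives the robot as it stands. The module is installed in compiled form; this text tells all that it offers.
- The arm moves only by the tool apply_moves, never from a script. Its argument "commands" is a list of rows, each a list of 2 entries, a list of its own where there are three numbers: the shift along the tool's x, y, z in mm, then the turn, a rotation vector about the tool's x, y, z in rad. A call has 1 to 5 rows; each row shifts and turns the commanded pose from where the row before left it, along the tool's axes as they then stand; what a row does not reach is not made up. A row lasts 1/10 s, in which the tool goes at most 50 mm and 8.59 degrees, less where a joint would pass 70% of its speed; a pose out of reach is approached as far as the arm can. A call with a gripper value outside its range is refused whole. "hand" is the finger opening in mm, from 0 to 87.8, set as the call begins (left out, the last holds). The fingers move at their own pace and stop on an object; the grip force is fixed at half the most. Time passes only in rows, so rows that do not move let the fingers close. It gives the time, the measured TCP pose, the force, the opening and the grip force at its end, in the units of the state.
- bot.read_state(): the state, without advancing time (a new reading comes with each control period).
- bot.snapshot(name): name is "side" or "top"; returns a dict with "frame" (480x640x3 uint8, red, green, blue), "mtx" (3x3 intrinsics, pixels), "R" (3x3) and "t" (3): a world point X has camera coordinates R X + t. Camera axes: x right, y down, z forward; pixel columns grow to the right and rows downward; lengths in mm; the calibration is good to about 2 mm. A picture is of the moment at which its call begins. There is no depth.
- bot.sign_off(): hands the job in; it is judged then, once.
The state is a dict: "t": time; "joints": joint angles; "joint_velocities": joint speeds; "joint_efforts": joint torques, N m; "tcp_pos": TCP position; "tcp_rot": TCP orientation; "contact_force": force on the tool from outside, world axes, zero at the start; "moment": the same for the moment, N m; "opening": opening from 0.0 (shut) to 1.0 (fully open); "grip_force": force on a finger pad.
Only numpy, scipy, OpenCV 4.12 (cv2) and the standard library are available. Lean on these libraries where they do the work, as an engineer would, in place of code of your own. Each camera call takes 0.05 s, during which the arm holds its last target. There are 200 camera calls.

## Working session

There is one attempt and no reset: what is moved stays moved. The work goes in short steps, Python scripts to look and compute and a tool call to move; the robot and the scene stay as the last step left them, time stands still between calls to the robot, and variables do not carry over. Pictures are saved under pics/ and viewed, at most 10 in all, crops included, and the job is handed in when it is done.

Besides the shell and the picture viewer there is one more tool, called after "Call:" in YAML: its name, and indented under it one key for each argument. apply_moves: Moves the arm, as the interface text tells. Its arguments: {"type":"object","properties":{"commands":{"type":"array"},"hand":{"type":"number"}},"required":["commands"]}

```bash
mkdir -p pics
python3 - <<'E'
from plant import bot
import cv2, numpy as np
s=bot.read_state(); print({k:np.round(v,3).tolist() for k,v in s.items()}, bot.tcp_to_grasp)
for n in ("top","side"):
    d=bot.snapshot(n); np.savez(f"{n}0.npz",**d); cv2.imwrite(f"pics/{n}0.png",d["frame"][:,:,::-1])
    print(n,d["mtx"].round(1).tolist(),d["R"].round(3).tolist(),d["t"].round(1).tolist())
E
```

```text
{'t': 0.0, 'joints': [-1.357, 0.359, 1.511, 0.0, 1.272, -0.115], 'joint_velocities': [0.001, 0.001, -0.0, -0.002, 0.002, -0.0], 'joint_efforts': [-0.0, -51.536, -27.072, 0.067, 0.035, -0.0], 'tcp_pos': [193.613, -567.333, 301.834], 'tcp_rot': [[0.946, 0.323, -0.0], [0.323, -0.946, 0.002], [0.0, -0.002, -1.0]], 'contact_force': [0.262, -0.568, -0.5], 'moment': [-0.001, -0.045, -0.028], 'grip_force': 0.0, 'opening': 1.001} 61.3
top [[603.8, 0.0, 321.6], [0.0, 603.8, 236.8], [0.0, 0.0, 1.0]] [[0.029, -1.0, -0.008], [-0.996, -0.028, -0.079], [0.079, 0.01, -0.997]] [-268.1, 468.8, 1045.7]
side [[522.8, 0.0, 320.5], [0.0, 522.8, 238.0], [0.0, 0.0, 1.0]] [[0.758, 0.652, -0.007], [0.526, -0.618, -0.584], [-0.385, 0.439, -0.812]] [-187.5, -389.1, 1227.2]
```

View pics/top0.png

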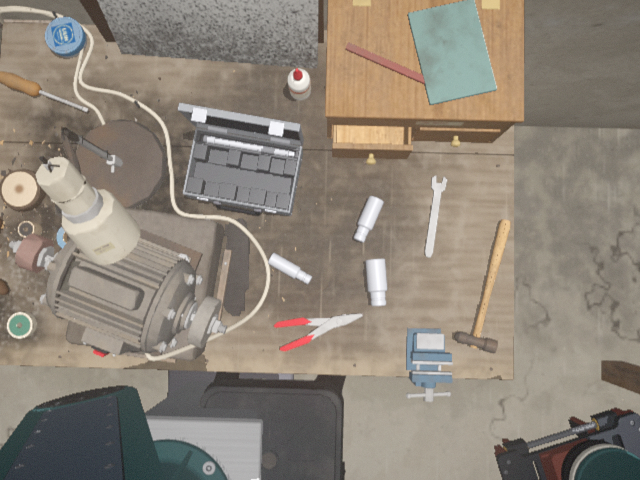

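View pics/side0.png

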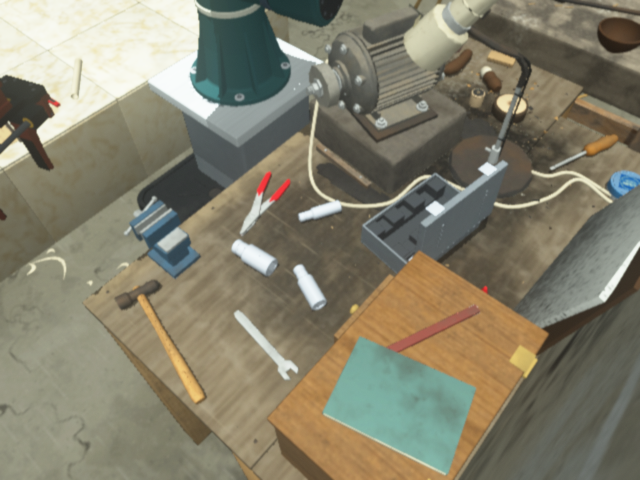

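The top view shows the case at about (242,165) with its lid open on the far side. The sockets are large (376,282), medium (368,218) and small (290,267), the pliers are at (318,328) and the spanner at (435,215). Next I'll segment the sockets and enlarge the case.

```bash
cat > h.py <<'E'
import numpy as np, cv2
def cam(n): return dict(np.load(f"{n}.npz"))
def ray(c,u,v,z):
    "world point on plane z seen at pixel"
    d=c["R"].T@np.linalg.inv(c["mtx"])@[u,v,1]; o=-c["R"].T@c["t"]
    return o+d*(z-o[2])/d[2]
def proj(c,X):
    p=(c["mtx"]@(c["R"]@np.atleast_2d(X).T+c["t"][:,None])).T; return p[:,:2]/p[:,2:]
def blob(c,box,thr):
    x0,y0,x1,y1=box; f=c["frame"][y0:y1,x0:x1].astype(int)
    m=((f.min(2)>thr)&(f.max(2)-f.min(2)<40)).astype(np.uint8)
    n,l,s,_=cv2.connectedComponentsWithStats(m); k=1+s[1:,4].argmax()
    ys,xs=np.nonzero(l==k); return np.c_[xs+x0,ys+y0].astype(float)
E
python3 - <<'E'
from h import *
c=cam("top0")
for n,b,z in (("L",(355,245,400,315),17),("M",(345,185,395,250),14),("S",(260,245,322,295),11)):
    p=blob(c,b,135); m=p.mean(0); u,s,vt=np.linalg.svd(p-m,full_matrices=False)
    t=(p-m)@vt[0]; w=(p-m)@vt[1]; print(n,len(p),m.round(1),vt[0].round(3),t.min().round(1),t.max().round(1))
    for k in np.arange(t.min(),t.max(),4): 
        q=w[(t>=k)&(t<k+4)]; print("  %.0f:%.1f..%.1f"%(k,q.min(),q.max()),end="")
    print()
    W=np.array([ray(c,*a,z) for a in p]); print(W.mean(0).round(1), cv2.minAreaRect(W[:,:2].astype(np.float32)))
f=c["frame"]
a=cv2.resize(f[95:220,172:307],None,fx=5.9,fy=4.8,interpolation=cv2.INTER_CUBIC)
a=cv2.resize(f[95:220,172:307],None,fx=4.8,fy=4.8,interpolation=cv2.INTER_CUBIC)
cv2.imwrite("pics/case.png",a[:,:,::-1])
E
```

```text
L 876 [376.9 280.9] [0.076 0.997] -22.8 25.4
  -23:-9.4..9.6  -19:-9.7..9.5  -15:-9.8..9.2  -11:-9.3..9.9  -7:-9.6..9.6  -3:-9.9..9.3  1:-9.3..9.9  5:-9.6..9.6  9:-8.6..8.4  13:-7.2..7.1  17:-7.5..7.6  21:-7.5..7.5  25:0.2..2.2
[ 401.7 -353.8   17. ] ((399.5563049316406, -354.05126953125), (84.01179504394531, 34.632450103759766), 5.555112838745117)
M 678 [368.3 217.4] [-0.403  0.915] -22.2 24.9
  -22:-7.6..7.6  -18:-7.8..7.5  -14:-7.9..7.8  -10:-7.7..7.6  -6:-8.0..7.9  -2:-7.7..8.0  2:-7.9..7.9  6:-7.6..7.7  10:-6.8..6.2  14:-5.7..5.5  18:-5.5..5.7  22:-5.6..5.5
[ 513.3 -336.5   14. ] ((511.1637268066406, -335.6804504394531), (28.091991424560547, 83.74931335449219), 68.21184539794922)
S 742 [282.5 268.7] [0.951 0.31 ] -28.5 29.9
  -28:-14.6..-6.4  -24:-10.8..-3.2  -20:-6.0..2.8  -16:-12.3..14.9  -12:-12.6..30.1  -8:-12.0..29.2  -4:-11.0..2.0  -0:-9.7..3.0  4:-9.3..4.3  8:-8.7..4.6  12:-7.7..5.3  16:-6.1..4.7  20:-4.2..5.3  24:-3.2..6.3  28:-2.5..6.0
[ 418.3 -187.5   11. ] ((419.6318664550781, -193.06716918945312), (85.27936553955078, 86.731201171875), 6.283275604248047)
```

View pics/case.png

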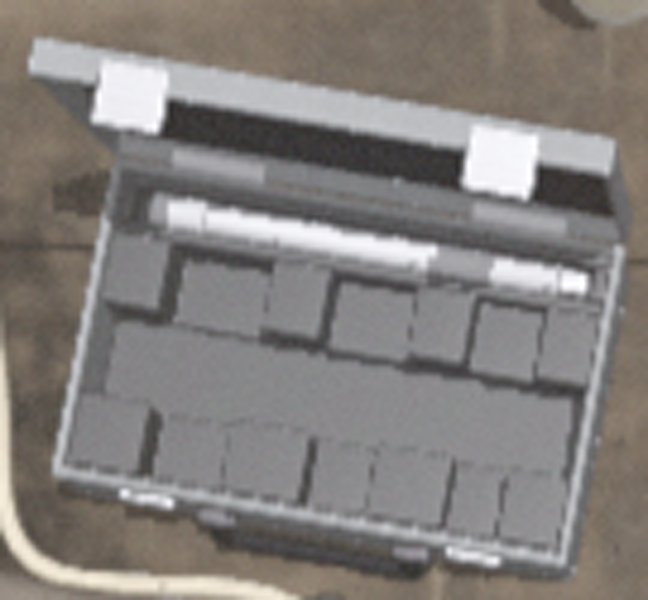

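The crop shows the rim corners at front-left (55,470), front-right (572,565), back-right (623,248) and back-left (115,170). The large pocket is on the left and the lid leans back slightly. I'll fit silhouettes for the sockets and use the corners for the case.

```bash
cat >> h.py <<'E'
from scipy.optimize import minimize, least_squares
R_={"L":(17,13),"M":(14,10),"S":(11,8)}
def sil(c,p,k,S=4,shape=(480,640),off=(0,0)):
    x,y,a,z=p; r1,r2=R_[k]; th=np.linspace(0,2*np.pi,40)
    img=np.zeros((shape[0]*S,shape[1]*S),np.uint8); ux=np.array([np.cos(a),np.sin(a),0]); uy=np.array([-np.sin(a),np.cos(a),0])
    for x0,x1,r in ((-14,40,r1),(-40,-14,r2)):
        P=np.vstack([[x,y,z]+ux*q+np.outer(np.cos(th)*r,uy)+np.outer(np.sin(th)*r,[0,0,1]) for q in (x0,x1)])
        h=cv2.convexHull(((proj(c,P)-off+.5)*S).astype(np.float32)).round().astype(np.int32)
        cv2.fillConvexPoly(img,h,1)
    return img
def fit(c,box,k,p0,z,thr=135,sat=16):
    x0,y0,x1,y1=box; f=c["frame"][y0:y1,x0:x1].astype(int)
    m=((f.min(2)>thr)&(f.max(2)-f.min(2)<sat)).astype(np.uint8)
    n,l,s,_=cv2.connectedComponentsWithStats(m); m=(l==1+s[1:,4].argmax()).astype(np.uint8)
    M=cv2.resize(m,None,fx=4,fy=4,interpolation=cv2.INTER_NEAREST)
    g=lambda p:(sil(c,(p[0],p[1],p[2]/100,z),k,4,m.shape,(x0,y0))!=M).sum()/M.sum()
    best=None
    for da in (0,np.pi):
        q=[p0[0],p0[1],(p0[2]+da)*100]
        r=minimize(g,q,method="Nelder-Mead",options=dict(initial_simplex=[q,[q[0]+6,*q[1:]],[q[0],q[1]+6,q[2]],[q[0],q[1],q[2]+12]],xatol=.05,fatol=1e-5))
        if best is None or r.fun<best[1]: best=(r.x/[1,1,100],r.fun)
    return best
E
cat > fit0.py <<'E'
from h import *
T=cam("top0"); Sd=cam("side0")
print("cam",(-T["R"].T@T["t"]).round(0),(-Sd["R"].T@Sd["t"]).round(0))
def ang(d): return np.arctan2(d[1],d[0])
g={"L":((376.5,282),(377.3,262),17,(355,245,400,315),(225,230,285,282)),
   "M":((368,218),(375,200),14,(345,185,395,250),(287,258,332,315)),
   "S":((290,267),(276,258),11,(258,245,322,295),(290,195,350,228))}
for k,(m,n,z,bt,bs) in g.items():
    a=ray(T,*m,z); b=ray(T,*n,z)
    for c,b_ in ((T,bt),(Sd,bs)):
        r=fit(c,b_,k,(a[0],a[1],ang(b-a)),z); print(k,r[0].round(3),round(r[1],3))
px=np.array([(55,470),(572,565),(623,248),(115,170)])/4.8+[172,95]
loc=np.array([(-59,94),(-59,-94),(59,-94),(59,94)])
def tr(p,l,z):
    cs,sn=np.cos(p[2]),np.sin(p[2]); l=np.atleast_2d(l); return np.c_[p[0]+cs*l[:,0]-sn*l[:,1],p[1]+sn*l[:,0]+cs*l[:,1],np.full(len(l),z)]
r=least_squares(lambda p:(proj(T,tr(p,loc,50))-px).ravel(),[550,-130,0]); print("case",r.x.round(3),r.fun.round(1))
p=r.x; img=cv2.resize(T["frame"][95:220,172:307],None,fx=4.8,fy=4.8,interpolation=cv2.INTER_CUBIC)[:,:,::-1].copy()
def dr(l,z,col):
    q=((proj(T,tr(p,l,z))-[172,95])*4.8).round().astype(np.int32); cv2.polylines(img,[q],True,col,1)
dr(loc,50,(0,255,255))
for y,w,v in ((49,38,30),(-7,32,24),(-57,26,20)):
    dr([(7,y-w/2),(33,y-w/2),(33,y+w/2),(7,y+w/2)],46,(0,255,0)); dr([(-53,y-v/2),(-27,y-v/2),(-27,y+v/2),(-53,y+v/2)],46,(0,0,255))
cv2.imwrite("pics/fit.png",img)
E
python3 fit0.py
```

```text
cam [ 392. -266. 1077.] [ 819. -657.  768.]
L [ 4.00063e+02 -3.53624e+02  9.20000e-02] 0.044
L [ 3.98405e+02 -3.54860e+02  1.06000e-01] 0.247
M [ 5.10598e+02 -3.35039e+02 -3.84000e-01] 0.044
M [ 5.09126e+02 -3.36778e+02 -3.81000e-01] 0.29
S [ 419.008 -200.558    1.088] 0.055
S [ 417.142 -201.169    1.115] 0.311
case [ 5.84483e+02 -1.16493e+02 -1.40000e-01] [-0.3  2.  -0.4  0.4  0.8 -0.5 -0.1 -2. ]
```

View pics/fit.png

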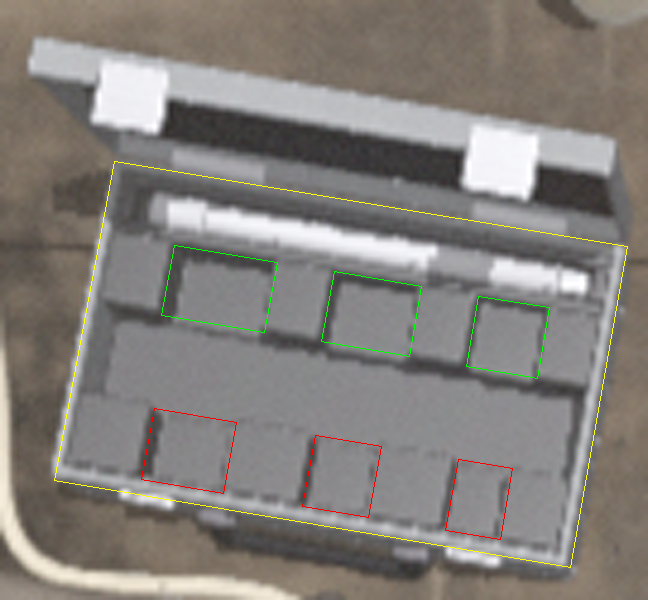

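The overlay matches the rim and pocket edges to about 1 mm. Next I'll check obstacle geometry (cable near the small socket, drawer, motor height) and the lid angle.

Run:
```python
from h import *
T=cam("top0"); S=cam("side0")
def tri(a,b):
    A=[];r=[]
    o=[];d=[]
    for c,p in ((T,a),(S,b)):
        o.append(-c["R"].T@c["t"]); v=c["R"].T@np.linalg.inv(c["mtx"])@[*p,1]; d.append(v/np.linalg.norm(v))
    M=sum(np.eye(3)-np.outer(v,v) for v in d); q=sum((np.eye(3)-np.outer(v,v))@w for v,w in zip(d,o))
    X=np.linalg.solve(M,q); return X.round(0),(proj(T,X)-a).round(1)
print("shaft",tri((215,327),(316,85))); print("flange top",tri((165,300),(340,40)))
print("lid edge L",tri((172+35/4.8,95+45/4.8),(503,163))); print("lid edge R",tri((172+612/4.8,95+140/4.8),(424,215)))
print("cab corner",tri((327,121),(418,254)))
print("drawer front z60",ray(T,370,157,60).round(0),ray(T,330,157,60).round(0))
p=(419,-200.5);a=1.09; ux=np.array([np.cos(a),np.sin(a)]); uy=np.array([np.sin(a),-np.cos(a)])
img=cv2.resize(T["frame"][215:345,215:345],None,fx=4.6,fy=4.6,interpolation=cv2.INTER_CUBIC)[:,:,::-1].copy()
for g,op in ((0,88),(0,50)):
  for s in (1,-1):
    for z,col in ((3,(0,0,255)),(20,(0,255,0))):
      P=[np.r_[p+ux*(g+i)+uy*s*j,z] for i,j in ((-10,op/2),(10,op/2),(10,op/2+13.5),(-10,op/2+13.5))]
      cv2.polylines(img,[((proj(T,P)-215)*4.6).round().astype(np.int32)],True,col,1)
cv2.imwrite("pics/cable.png",img)
```

```text
shaft (array([ 327., -104.,  190.]), array([[-0.5, -0.5]]))
flange top (array([358., -60., 271.]), array([[6.1, 6.3]]))
lid edge L (array([660., -33., 167.]), array([[1.2, 1.7]]))
lid edge R (array([ 630., -219.,  189.]), array([[0.3, 0.4]]))
cab corner (array([ 649., -258.,  152.]), array([[-1. , -1.3]]))
drawer front z60 [ 612. -334.   60.] [ 610. -266.   60.]
```

View pics/cable.png

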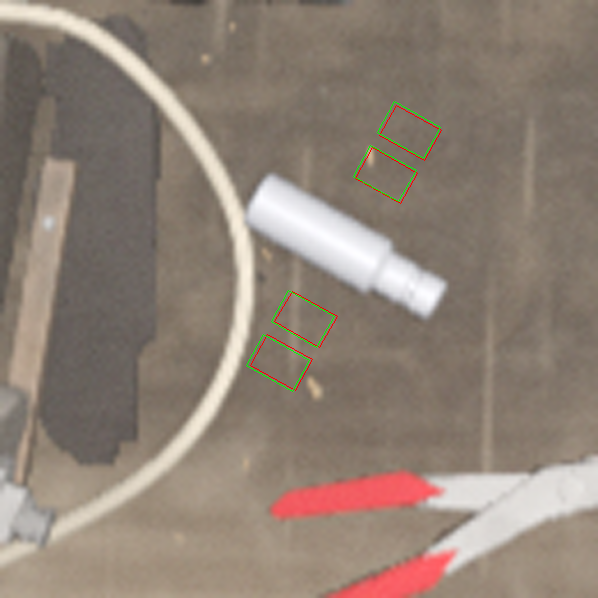

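The cable stays clear of the fingers at either opening. The lid edge is about 169 mm high, so the lid is nearly upright. I'll start with the large socket.

Call:
apply_moves:
  commands:
    - [[0,0,0],[0,0,0.119]]
    - [[0,0,0],[0,0,0.119]]
    - [[37.5,-32.3,0],[0,0,0]]
    - [[37.5,-32.3,0],[0,0,0]]
    - [[37.5,-32.3,0],[0,0,0]]
  hand: 80

```text
t: 0.6
tcp_pos: [297.5, -459.9, 302.1]
tcp_rot: [[0.996, 0.089, -0.0], [0.089, -0.996, 0.001], [-0.0, -0.001, -1.0]]
contact_force: [0.6, -0.5, -0.3]
opening: 0.91
grip_force: 0.0
```

Call:
apply_moves:
  commands:
    - [[37.5,-32.3,0],[0,0,0]]
    - [[37.5,-32.3,0],[0,0,0]]
    - [[37.5,-32.3,0],[0,0,0]]
    - [[0,0,45],[0,0,0]]
    - [[0,0,45],[0,0,0]]

```text
t: 1.1
tcp_pos: [402.3, -353.7, 212.9]
tcp_rot: [[0.996, 0.094, 0.003], [0.094, -0.996, -0.003], [0.003, 0.003, -1.0]]
contact_force: [0.6, -0.5, 0.6]
opening: 0.913
grip_force: 0.0
```

Call:
apply_moves:
  commands:
    - [[0,0,45],[0,0,0]]
    - [[0,0,45],[0,0,0]]
    - [[-1,0,30],[0,0,0]]
    - [[0,0,8],[0,0,0]]
    - [[0,0,0],[0,0,0]]

```text
t: 1.6
tcp_pos: [398.7, -353.9, 83.7]
tcp_rot: [[0.996, 0.091, -0.002], [0.091, -0.996, 0.002], [-0.002, -0.002, -1.0]]
contact_force: [0.1, -1.3, 0.1]
opening: 0.907
grip_force: 0.0
```

Call:
apply_moves:
  commands:
    - [[0,0,0],[0,0,0]]
    - [[0,0,0],[0,0,0]]
    - [[0,0,0],[0,0,0]]
    - [[0,0,0],[0,0,0]]
  hand: 20

```text
t: 2.0
tcp_pos: [399.7, -355.0, 85.8]
tcp_rot: [[0.996, 0.091, 0.001], [0.091, -0.996, -0.001], [0.001, 0.002, -1.0]]
contact_force: [-0.5, 1.1, -0.1]
opening: 0.584
grip_force: 0.0
```

Run:
```python
from plant import bot
import numpy as np
s=bot.read_state(); print({k:np.round(v,4).tolist() for k,v in s.items()})
```

```text
{'t': 2.0, 'joints': [-0.8555, 0.5581, 1.8527, 0.0001, 0.7288, 0.6244], 'joint_velocities': [-0.0011, 0.008, 0.004, -0.0005, -0.0002, -0.002], 'joint_efforts': [-0.0059, -51.5274, -14.7413, 0.0455, -0.0424, 0.0004], 'tcp_pos': [399.6727, -354.9783, 85.7555], 'tcp_rot': [[0.9959, 0.0907, 0.0014], [0.0907, -0.9959, -0.0015], [0.0012, 0.0016, -1.0]], 'contact_force': [-0.45, 1.0712, -0.0855], 'moment': [0.0031, -0.001, 0.0438], 'grip_force': 0.0, 'opening': 0.5844}
```

Call:
apply_moves:
  commands:
    - [[0,0,0],[0,0,0]]
    - [[0,0,0],[0,0,0]]
    - [[0,0,0],[0,0,0]]
    - [[0,0,0],[0,0,0]]

```text
t: 2.4
tcp_pos: [399.4, -354.7, 84.9]
tcp_rot: [[0.996, 0.091, 0.0], [0.091, -0.996, -0.0], [0.0, 0.0, -1.0]]
contact_force: [-0.1, 0.5, 3.1]
opening: 0.378
grip_force: 30.0
```

Call:
apply_moves:
  commands:
    - [[0,0,-20],[0,0,0]]
    - [[0,0,-40],[0,0,0]]
    - [[0,0,-40],[0,0,0]]
    - [[0,0,0],[0,0,0]]

```text
t: 2.8
tcp_pos: [401.1, -356.5, 188.9]
tcp_rot: [[0.996, 0.091, 0.005], [0.091, -0.996, -0.006], [0.005, 0.007, -1.0]]
contact_force: [1.7, -2.0, -2.7]
opening: 0.383
grip_force: 30.0
```

Run:
```python
from h import *
from plant import bot
s=bot.read_state(); print({k:np.round(v,4).tolist() for k,v in s.items()})
D=[((.359,1.5105),(np.hypot(193.73,567.84),302.6)),((.5581,1.8527),(np.hypot(399.7,355),85.0)),(tuple(s["joints"][1:3]),(np.hypot(*s["tcp_pos"][:2]),s["tcp_pos"][2]))]
def f(p):
    a,h,l1,l2=p; e=[]
    for (q2,q3),(r,z) in D: e+= [a+l1*np.sin(q2)+l2*np.sin(q2+q3)-r, h+l1*np.cos(q2)+l2*np.cos(q2+q3)-z]
    return e
r=least_squares(f,[50,300,400,400]); print(r.x.round(1),np.round(r.fun,1))
for n in ("side","top"):
    d=bot.snapshot(n); np.savez(f"{n}1.npz",**d)
a=cam("top1")["frame"][:, :]; b=cam("side1")["frame"]
cv2.imwrite("pics/l1.png",np.hstack([cv2.resize(a[120:340,240:440],(400,440)),cv2.resize(b[100:320,180:380],(400,440))])[:,:,::-1])
```

```text
{'t': 2.8, 'joints': [-0.8554, 0.3991, 1.7782, 0.0002, 0.9562, 0.6244], 'joint_velocities': [-0.0028, 0.0606, 0.059, -0.0007, -0.0796, 0.0004], 'joint_efforts': [0.2031, -49.877, -19.9074, 0.0347, 1.2265, -0.0071], 'tcp_pos': [401.1354, -356.5494, 188.9077], 'tcp_rot': [[0.9959, 0.0907, 0.0054], [0.0908, -0.9959, -0.0061], [0.0049, 0.0065, -1.0]], 'contact_force': [1.7379, -2.0247, -2.6811], 'moment': [-0.0453, -0.0387, 0.0013], 'grip_force': 29.996, 'opening': 0.3832}
[ 66.  102.1 350.  420.8] [-8.8  3.4 -2.3  0.7 11.1 -4.1]
```

View pics/l1.png

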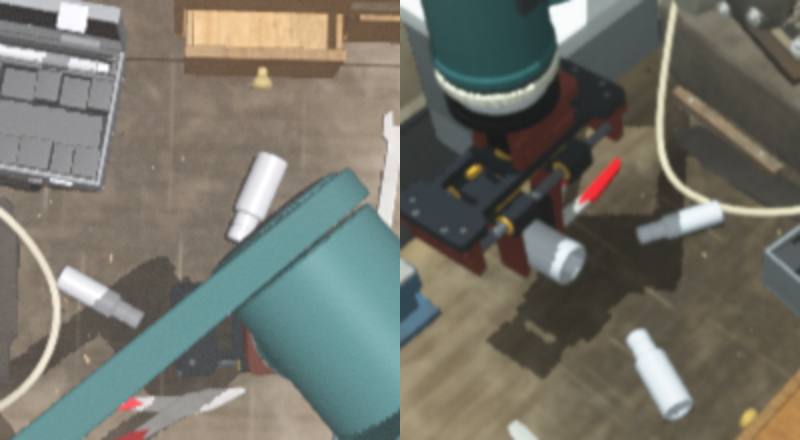

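The large socket is held (opening 33.7 mm, weight felt), nose forward. I'll refine the case pose with edge alignment in both views and check the expected nose pixel.

```bash
cat > case.py <<'E'
from h import *
def tr(p,l,z):
    cs,sn=np.cos(p[2]),np.sin(p[2]); l=np.atleast_2d(l); return np.c_[p[0]+cs*l[:,0]-sn*l[:,1],p[1]+sn*l[:,0]+cs*l[:,1],np.full(len(l),z)]
def seg(a,b,n=40): return np.array(a)+np.linspace(0,1,n)[:,None]*(np.array(b)-np.array(a))
S46=[seg((-27,-90),(-27,90),120),seg((7,-90),(7,90),120)]
for y,w,v in ((49,38,30),(-7,32,24),(-57,26,20)):
    for s in (1,-1): S46+=[seg((7,y+s*w/2),(33,y+s*w/2)),seg((-53,y+s*v/2),(-27,y+s*v/2))]
    S46+=[seg((33,y-w/2),(33,y+w/2))]
S50=[seg((-59,-94),(-59,94),120),seg((-59,-94),(50,-94),80),seg((-59,94),(50,94),80)]
def score(c,G,p):
    P=np.vstack([tr(p,np.vstack(S46),46),tr(p,np.vstack(S50),50)]); q=proj(c,P).astype(np.float32)
    return -cv2.remap(G,q[:,:1],q[:,1:],cv2.INTER_LINEAR).mean()
if __name__=="__main__":
    for n in ("top0","side0"):
        c=cam(n); g=cv2.cvtColor(c["frame"],cv2.COLOR_RGB2GRAY).astype(np.float32)
        G=np.minimum(np.hypot(cv2.Sobel(g,cv2.CV_32F,1,0),cv2.Sobel(g,cv2.CV_32F,0,1)),120); G=cv2.GaussianBlur(G,(0,0),.7)
        best=min(((score(c,G,(584.5+a,-116.5+b,-.14+t)),a,b,t) for a in np.arange(-5,5.1,.5) for b in np.arange(-5,5.1,.5) for t in np.arange(-.03,.031,.005)))
        print(n,best, score(c,G,(584.5,-116.5,-.14)))
    S=cam("side1"); u=np.array([.9959,.0907,0]); y=np.array([-.0907,.9959,0])
    print("nose exp",proj(S,np.array([401.1,-356.5,121])+u*40.5),"drive",proj(S,np.array([401.1,-356.5,121])-u*39.5))
    S0=cam("side0")
    for z in (200,250,300,350): print(z,proj(S0,[480,0,z]).round(0),proj(cam("top0"),[480,0,z]).round(0))
E
python3 case.py
```

```text
top0 (np.float32(-90.61515), np.float64(1.0), np.float64(2.0), np.float64(-0.009999999999999995)) -84.0309
side0 (np.float32(-60.630146), np.float64(-0.5), np.float64(-1.0), np.float64(0.0050000000000000044)) -59.51711
nose exp [[266.13501826 231.96708437]] drive [[226.98125059 208.63720119]]
200 [[424.  88.]] [[147. 219.]]
250 [[429.  62.]] [[136. 216.]]
300 [[435.  34.]] [[124. 211.]]
350 [[440.   3.]] [[110. 206.]]
```

Both views agree on the case to within 2 mm. I'll carry the large socket high to just above its pocket, then check clearance to the motor and the alignment.

Call:
apply_moves:
  commands:
    - [[0,0,-30],[0,0,0.117]]
    - [[0,0,-30],[0,0,0.116]]
    - [[19.9,-44.5,0],[0,0,0]]
    - [[19.9,-44.5,0],[0,0,0]]
    - [[19.9,-44.5,0],[0,0,0]]

```text
t: 3.4
tcp_pos: [476.7, -229.1, 242.5]
tcp_rot: [[0.99, -0.143, -0.003], [-0.143, -0.99, 0.002], [-0.003, -0.002, -1.0]]
contact_force: [-0.5, 0.3, -2.8]
opening: 0.382
grip_force: 30.0
```

Call:
apply_moves:
  commands:
    - [[19.9,-44.5,0],[0,0,0]]
    - [[19.9,-44.5,0],[0,0,0]]
    - [[19.9,-44.5,0],[0,0,0]]
    - [[19.6,-44.3,0],[0,0,0]]
    - [[0,0,0],[0,0,0]]

```text
t: 3.9
tcp_pos: [582.5, -60.9, 242.1]
tcp_rot: [[0.991, -0.137, -0.002], [-0.137, -0.991, 0.003], [-0.002, -0.003, -1.0]]
contact_force: [-1.6, -0.7, -2.2]
opening: 0.38
grip_force: 30.0
```

Run:
```python
from h import *
from plant import bot
s=bot.read_state(); print({k:np.round(s[k],4).tolist() for k in ("joints","tcp_pos","contact_force")})
for n in ("side","top"):
    d=bot.snapshot(n); np.savez(f"{n}2.npz",**d)
a=cam("top2")["frame"]; b=cam("side2")["frame"]
cv2.imwrite("pics/l2.png",np.hstack([cv2.resize(a[80:400,0:300],(400,427)),cv2.resize(b[0:300,280:560],(400,427))])[:,:,::-1])
```

```text
{'joints': [-0.2234, 0.3994, 1.6111, 0.0028, 1.1336, 1.4835], 'tcp_pos': [582.4757, -60.8862, 242.0749], 'contact_force': [-1.5544, -0.7248, -2.1659]}
```

View pics/l2.png

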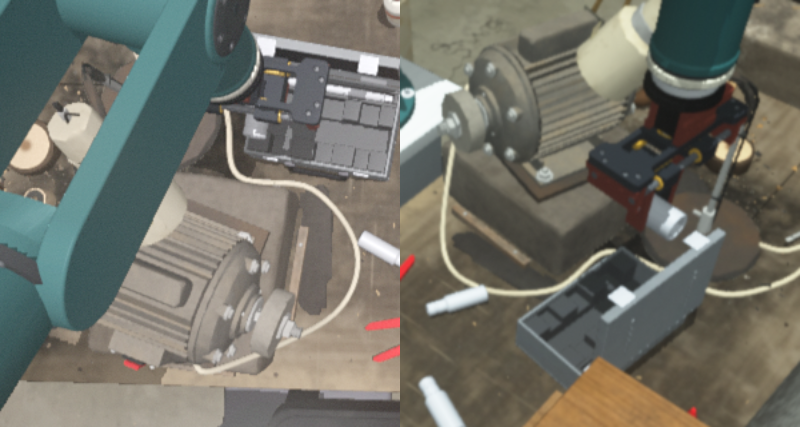

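Run:
```python
from h import *
D=[((.359,1.5105),193.73,-567.84,302.6),((.5581,1.8527),399.4,-354.8,84.9),((.3991,1.7782),401.1,-356.5,188.9),((.3994,1.6111),582.5,-60.9,242.1)]
D=[(q,np.sqrt(x*x+y*y-69.3**2),z) for q,x,y,z in D]
def f(p):
    h,l1,l2,b=p; e=[]
    for (q2,q3),r,z in D: e+= [l1*np.sin(q2)+l2*np.sin(q2+q3)+b*np.cos(q2+q3)-r, h+l1*np.cos(q2)+l2*np.cos(q2+q3)-b*np.sin(q2+q3)-z]
    return e
r=least_squares(f,[100,400,400,0]); print(r.x.round(1),np.round(r.fun,1)); h,l1,l2,b=r.x
print("q1 err",[np.hypot(x,y) for x,y in ()])
# forearm line at placement, d6 unknown: report heights relative to TCP
R=np.sqrt(580.8**2+66**2-69.3**2)
for z in (104,160,182):
    s=least_squares(lambda q:[l1*np.sin(q[0])+l2*np.sin(q[0]+q[1])+b*np.cos(q[0]+q[1])-R,h+l1*np.cos(q[0])+l2*np.cos(q[0]+q[1])-b*np.sin(q[0]+q[1])-z],[.5,1.7]).x
    print(z,s,"elbow r,z-rel",l1*np.sin(s[0]),h+l1*np.cos(s[0]))
# wrist top in side view: pixel of points above the TCP
S=cam("side2")
for z in (300,350,400,450): print(z,proj(S,[582,-62,z]).round(0),proj(cam("top2"),[582,-62,z]).round(0))
```

```text
[-30.8 600.6 434.9 105. ] [-0.2  0.5  0.4 -0.2 -1.3 -0.5  0.8  0.2]
q1 err []
104 [0.57606988 1.72687348] elbow r,z-rel 327.1522919360651 472.8377534146322
160 [0.49686468 1.69041026] elbow r,z-rel 286.2768166169569 497.143850643041
182 [0.46810431 1.67283512] elbow r,z-rel 270.9763734721909 505.15780685608377
300 [[471.  81.]] [[175. 135.]]
350 [[480.  50.]] [[165. 125.]]
400 [[490.  15.]] [[153. 114.]]
450 [[500. -25.]] [[140. 100.]]
```

Fitted kinematics show the forearm is steep and well clear of the motor. I'll lower to just above the rim, let it settle, and check alignment.

Call:
apply_moves:
  commands:
    - [[0,0,40],[0,0,0]]
    - [[0,0,40],[0,0,0]]
    - [[0,0,20],[0,0,0]]
    - [[0,0,0],[0,0,0]]
    - [[0,0,0],[0,0,0]]

```text
t: 4.5
tcp_pos: [580.0, -67.1, 144.1]
tcp_rot: [[0.99, -0.143, -0.002], [-0.143, -0.99, 0.0], [-0.002, -0.0, -1.0]]
contact_force: [-0.2, -0.4, -1.9]
opening: 0.382
grip_force: 30.0
```

Run:
```python
from case import *
from plant import bot
s=bot.read_state(); print({k:np.round(s[k],4).tolist() for k in ("tcp_pos","contact_force")})
S=bot.snapshot("side"); np.savez("side3.npz",**S); s=bot.read_state(); print({k:np.round(s[k],4).tolist() for k in ("tcp_pos","tcp_rot")})
x,y,z=s["tcp_pos"]; R=s["tcp_rot"]; yaw=np.arctan2(R[1,0],R[0,0]); print(yaw)
o=np.array([x,y,z-67.9])+.94*R[:,0]
f=S["frame"]; x0,y0=360,90; k=5
img=cv2.resize(f[y0:y0+120,x0:x0+160],None,fx=k,fy=k,interpolation=cv2.INTER_CUBIC)[:,:,::-1].copy()
def dr(P,col): cv2.polylines(img,[((proj(S,P)-[x0,y0]+.5)*k).round().astype(np.int32)],True,col,1)
th=np.linspace(0,6.283,30)
for q,r in ((40,17),(-14,17),(-40,13)):
    dr(o+R[:,0]*q+np.outer(np.cos(th)*r,R[:,1])+np.outer(np.sin(th)*r,[0,0,1]),(0,255,0))
p=(584.7,-116,-.142)
for (yy,w,v) in ((49,38,30),(-7,32,24),(-57,26,20)):
    dr(tr(p,[(7,yy-w/2),(33,yy-w/2),(33,yy+w/2),(7,yy+w/2)],46),(0,0,255)); dr(tr(p,[(-53,yy-v/2),(-27,yy-v/2),(-27,yy+v/2),(-53,yy+v/2)],46),(0,0,255))
dr(tr(p,[(-59,-94),(59,-94),(59,94),(-59,94)],50),(0,255,255))
cv2.imwrite("pics/l3.png",img)
```

```text
{'tcp_pos': [579.9714, -67.0943, 144.0566], 'contact_force': [-0.2058, -0.4109, -1.9337]}
{'tcp_pos': [580.9838, -67.0629, 145.1181], 'tcp_rot': [[0.9897, -0.1429, 0.0002], [-0.1429, -0.9897, -0.0001], [0.0003, 0.0001, -1.0]]}
-0.14343733840768674
```

View pics/l3.png

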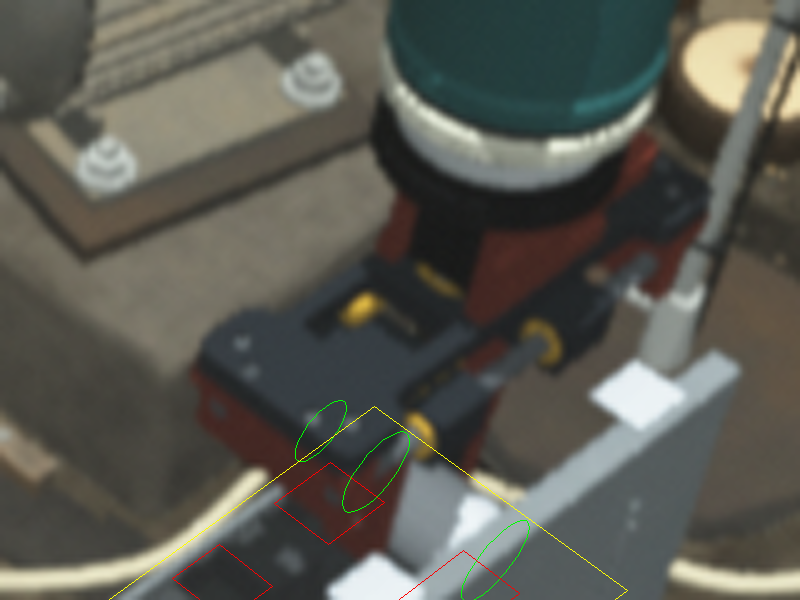

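The lid hides the socket here, but the projected rim lies on the seen rim. I'll lower it with force checks.

Call:
apply_moves:
  commands:
    - [[0,-0.5,10],[0,0,0]]
    - [[0,0,9],[0,0,0]]
    - [[0,0,0],[0,0,0]]

```text
t: 4.85
tcp_pos: [580.5, -65.5, 124.9]
tcp_rot: [[0.99, -0.142, -0.001], [-0.142, -0.99, 0.0], [-0.001, -0.0, -1.0]]
contact_force: [0.4, -0.2, -2.5]
opening: 0.38
grip_force: 30.0
```

Call:
apply_moves:
  commands:
    - [[0,0,5],[0,0,0]]
    - [[0,0,4],[0,0,0]]
    - [[0,0,0],[0,0,0]]

```text
t: 5.15
tcp_pos: [581.1, -65.5, 116.2]
tcp_rot: [[0.99, -0.142, -0.0], [-0.142, -0.99, 0.0], [-0.0, -0.0, -1.0]]
contact_force: [-0.3, 0.4, -2.5]
opening: 0.38
grip_force: 30.0
```

Call:
apply_moves:
  commands:
    - [[0,0,4],[0,0,0]]
    - [[0,0,4],[0,0,0]]
    - [[0,0,2],[0,0,0]]
    - [[0,0,0],[0,0,0]]

```text
t: 5.55
tcp_pos: [581.1, -65.6, 106.3]
tcp_rot: [[0.99, -0.142, -0.0], [-0.142, -0.99, 0.0], [-0.0, -0.0, -1.0]]
contact_force: [1.9, -1.2, -3.6]
opening: 0.382
grip_force: 30.0
```

Seated without contact. I'll release, retreat and go for the medium socket.

Call:
apply_moves:
  commands:
    - [[0,0,0],[0,0,0]]
    - [[0,0,0],[0,0,0]]
    - [[0,0,-10],[0,0,0]]
    - [[0,0,-45],[0,0,0]]
    - [[0,0,-45],[0,0,0]]
  hand: 46

```text
t: 6.05
tcp_pos: [580.1, -65.3, 207.6]
tcp_rot: [[0.99, -0.142, -0.003], [-0.142, -0.99, 0.001], [-0.003, -0.0, -1.0]]
contact_force: [0.6, -0.7, 0.1]
opening: 0.527
grip_force: 0.0
```

Call:
apply_moves:
  commands:
    - [[0,0,0],[0,0,0.121]]
    - [[0,0,0],[0,0,0.121]]
    - [[6,46,0],[0,0,0]]
    - [[6,46,0],[0,0,0]]
    - [[6,46,0],[0,0,0]]
  hand: 70

```text
t: 6.55
tcp_pos: [545.7, -201.3, 207.9]
tcp_rot: [[0.928, -0.373, 0.001], [-0.373, -0.928, -0.001], [0.001, 0.0, -1.0]]
contact_force: [0.1, -0.8, -0.5]
opening: 0.799
grip_force: 0.0
```

Call:
apply_moves:
  commands:
    - [[6,46,0],[0,0,0]]
    - [[6,46,0],[0,0,0]]
    - [[5.8,46.2,0],[0,0,0]]
    - [[0,0,40],[0,0,0]]
    - [[0,0,0],[0,0,0]]

```text
t: 7.05
tcp_pos: [508.0, -334.8, 163.9]
tcp_rot: [[0.926, -0.377, -0.005], [-0.377, -0.926, 0.004], [-0.006, -0.002, -1.0]]
contact_force: [-0.7, 2.0, 0.4]
opening: 0.798
grip_force: 0.0
```

Run:
```python
from h import *
from plant import bot
s=bot.read_state(); print({k:np.round(s[k],4).tolist() for k in ("tcp_pos","contact_force")})
d=bot.snapshot("side"); np.savez("side4.npz",**d)
d=bot.snapshot("top"); np.savez("top4.npz",**d)
cv2.imwrite("pics/m1.png",cv2.resize(d["frame"][95:220,172:307],None,fx=4.4,fy=4.4,interpolation=cv2.INTER_CUBIC)[:,:,::-1])
```

```text
{'tcp_pos': [507.9576, -334.7883, 163.8784], 'contact_force': [-0.7222, 1.9823, 0.4104]}
```

View pics/m1.png

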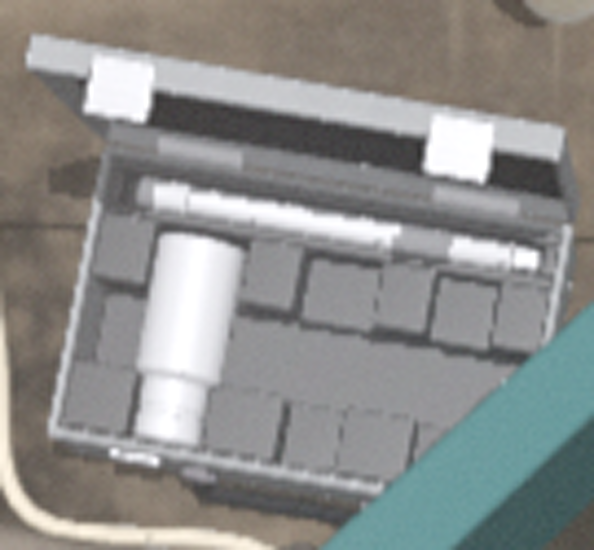

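The large socket lies flat in its pocket, nose to the hinge. I'll fit it in the top view as a calibration check and grasp the medium socket.

Call:
apply_moves:
  commands:
    - [[0,0,40],[0,0,0]]
    - [[0,0,35],[0,0,0]]
    - [[0,0,7.5],[0,0,0]]
    - [[0,0,0],[0,0,0]]
    - [[0,0,0],[0,0,0]]

```text
t: 7.65
tcp_pos: [512.0, -335.3, 86.1]
tcp_rot: [[0.927, -0.374, 0.002], [-0.374, -0.927, -0.002], [0.002, 0.001, -1.0]]
contact_force: [-0.3, -0.5, 0.5]
opening: 0.8
grip_force: 0.0
```

Call:
apply_moves:
  commands:
    - [[0,0,0],[0,0,0]]
    - [[0,0,0],[0,0,0]]
    - [[0,0,0],[0,0,0]]
    - [[0,0,0],[0,0,0]]
    - [[0,0,0],[0,0,0]]
  hand: 18

```text
t: 8.15
tcp_pos: [510.7, -335.1, 84.3]
tcp_rot: [[0.927, -0.375, 0.0], [-0.375, -0.927, -0.0], [0.0, -0.0, -1.0]]
contact_force: [-0.3, -0.2, -0.5]
opening: 0.379
grip_force: 0.0
```

Call:
apply_moves:
  commands:
    - [[0,0,0],[0,0,0]]
    - [[0,0,0],[0,0,0]]
    - [[0,0,0],[0,0,0]]
    - [[0,0,0],[0,0,0]]

```text
t: 8.55
tcp_pos: [510.7, -335.2, 84.2]
tcp_rot: [[0.927, -0.375, 0.0], [-0.375, -0.927, -0.0], [0.0, 0.0, -1.0]]
contact_force: [-0.7, -0.5, 1.3]
opening: 0.309
grip_force: 30.0
```

Run:
```python
from h import *
T=cam("top4")
r=fit(T,(195,140,232,200),"L",(581,-66,-.14),38,thr=165); print(r)
```

```text
(array([ 5.82526253e+02, -6.27276682e+01, -1.32341054e-01]), np.float64(0.14478368017524645))
```

Call:
apply_moves:
  commands:
    - [[0,0,-25],[0,0,0]]
    - [[0,0,-40],[0,0,0]]
    - [[0,0,-35],[0,0,0]]
    - [[0,0,0],[0,0,-0.121]]
    - [[0,0,0],[0,0,-0.121]]

```text
t: 9.05
tcp_pos: [511.1, -335.2, 185.4]
tcp_rot: [[0.991, -0.137, 0.002], [-0.137, -0.991, -0.001], [0.002, 0.001, -1.0]]
contact_force: [-0.5, 0.9, -2.4]
opening: 0.315
grip_force: 30.0
```

Call:
apply_moves:
  commands:
    - [[6.5,-44,0],[0,0,0]]
    - [[6.5,-44,0],[0,0,0]]
    - [[6.5,-44,0],[0,0,0]]
    - [[6.5,-44,0],[0,0,0]]
    - [[6.5,-44,0],[0,0,0]]

```text
t: 9.55
tcp_pos: [573.8, -119.9, 183.7]
tcp_rot: [[0.99, -0.142, -0.001], [-0.142, -0.99, 0.001], [-0.001, -0.001, -1.0]]
contact_force: [0.6, -0.3, -1.9]
opening: 0.317
grip_force: 30.0
```

Call:
apply_moves:
  commands:
    - [[0,0,0],[0,0,0]]
    - [[0,0,25],[0,0,0]]
    - [[0,0,10],[0,0,0]]
    - [[0,0,0],[0,0,0]]
    - [[0,0,0],[0,0,0]]

```text
t: 10.05
tcp_pos: [573.7, -122.4, 149.0]
tcp_rot: [[0.99, -0.143, -0.001], [-0.143, -0.99, 0.0], [-0.001, -0.0, -1.0]]
contact_force: [-0.4, -0.4, -2.6]
opening: 0.31
grip_force: 30.0
```

Call:
apply_moves:
  commands:
    - [[0,-0.3,12],[0,0,0]]
    - [[0,0,10],[0,0,0]]
    - [[0,0,0],[0,0,0]]

```text
t: 10.35
tcp_pos: [573.0, -121.5, 125.7]
tcp_rot: [[0.99, -0.142, -0.003], [-0.142, -0.99, 0.001], [-0.003, -0.001, -1.0]]
contact_force: [-0.4, -0.8, -2.2]
opening: 0.316
grip_force: 30.0
```

Call:
apply_moves:
  commands:
    - [[0,0,5],[0,0,0]]
    - [[0,0,3],[0,0,0]]
    - [[0,0,0],[0,0,0]]

```text
t: 10.65
tcp_pos: [573.9, -121.5, 118.8]
tcp_rot: [[0.99, -0.142, -0.001], [-0.142, -0.99, 0.0], [-0.001, -0.0, -1.0]]
contact_force: [0.6, -0.5, -2.2]
opening: 0.308
grip_force: 30.0
```

Call:
apply_moves:
  commands:
    - [[0,0,4],[0,0,0]]
    - [[0,0,3],[0,0,0]]
    - [[0,0,0],[0,0,0]]

```text
t: 10.95
tcp_pos: [573.8, -121.4, 111.7]
tcp_rot: [[0.99, -0.142, -0.001], [-0.142, -0.99, 0.0], [-0.001, -0.0, -1.0]]
contact_force: [-0.7, -0.4, -2.2]
opening: 0.309
grip_force: 30.0
```

Call:
apply_moves:
  commands:
    - [[0,0,0],[0,0,0]]
    - [[0,0,0],[0,0,0]]
    - [[0,0,-10],[0,0,0]]
    - [[0,0,-45],[0,0,0]]
    - [[0,0,-45],[0,0,0]]
  hand: 40

```text
t: 11.45
tcp_pos: [573.4, -121.4, 213.2]
tcp_rot: [[0.99, -0.142, -0.002], [-0.142, -0.99, 0.001], [-0.002, -0.001, -1.0]]
contact_force: [1.0, -0.3, 0.0]
opening: 0.455
grip_force: 0.0
```

Call:
apply_moves:
  commands:
    - [[0,0,0],[0,0,-0.137]]
    - [[0,0,0],[0,0,-0.137]]
    - [[0,0,0],[0,0,-0.137]]
    - [[0,0,0],[0,0,-0.137]]
    - [[0,0,0],[0,0,-0.137]]
  hand: 60

```text
t: 11.95
tcp_pos: [574.2, -121.6, 213.3]
tcp_rot: [[0.853, 0.521, 0.001], [0.521, -0.853, -0.0], [0.001, 0.001, -1.0]]
contact_force: [-0.1, 0.4, 0.1]
opening: 0.686
grip_force: 0.0
```

Call:
apply_moves:
  commands:
    - [[0,0,0],[0,0,-0.137]]
    - [[0,0,0],[0,0,-0.137]]
    - [[0,0,0],[0,0,-0.137]]
    - [[0,0,0],[0,0,-0.136]]
    - [[0,0,0],[0,0,0]]

```text
t: 12.45
tcp_pos: [574.3, -121.6, 213.1]
tcp_rot: [[0.462, 0.887, 0.001], [0.887, -0.462, -0.0], [0.0, 0.001, -1.0]]
contact_force: [-0.3, -0.6, 0.3]
opening: 0.679
grip_force: 0.0
```

Call:
apply_moves:
  commands:
    - [[-36,-25.1,0],[0,0,0]]
    - [[-36,-25.1,0],[0,0,0]]
    - [[-36,-25.1,0],[0,0,0]]
    - [[-36,-25.1,0],[0,0,0]]
    - [[0,0,0],[0,0,0]]

```text
t: 12.95
tcp_pos: [414.1, -203.5, 212.4]
tcp_rot: [[0.469, 0.883, -0.003], [0.883, -0.469, 0.001], [-0.001, -0.003, -1.0]]
contact_force: [1.5, -0.4, 0.8]
opening: 0.679
grip_force: 0.0
```

Run:
```python
from h import *
from plant import bot
s=bot.read_state(); print({k:np.round(s[k],4).tolist() for k in ("tcp_pos","tcp_rot","joints","contact_force")})
d=bot.snapshot("side"); np.savez("side5.npz",**d)
d=bot.snapshot("top"); np.savez("top5.npz",**d); s=bot.read_state(); print(s["tcp_pos"])
for k,b,p,z in (("L",(195,140,232,200),(581,-66,-.14),38),("M",(229,150,262,210),(574,-121,-.14),41)): print(k,fit(d,b,k,p,z,thr=165))
```

```text
{'tcp_pos': [414.122, -203.5165, 212.3513], 'tcp_rot': [[0.4689, 0.8833, -0.003], [0.8833, -0.4689, 0.0007], [-0.0008, -0.003, -1.0]], 'joints': [-0.6059, 0.276, 1.9062, -0.0014, 0.9623, -0.1171], 'contact_force': [1.5373, -0.3955, 0.7526]}
[ 418.33223252 -203.31528977  212.85963204]
L (array([ 5.82000476e+02, -6.27034613e+01, -1.42783292e-01]), np.float64(0.13854895104895104))
M (array([ 601.35219396, -122.7877067 ,    3.00135856]), np.float64(0.21374740124740124))
```

Call:
apply_moves:
  commands:
    - [[0,0,30],[0,0,0]]
    - [[0,0,30],[0,0,0]]
    - [[0,0,20],[0,0,0]]
    - [[0,0,0],[0,0,0]]

```text
t: 13.45
tcp_pos: [418.7, -201.6, 130.3]
tcp_rot: [[0.463, 0.886, -0.003], [0.886, -0.463, 0.002], [0.001, -0.003, -1.0]]
contact_force: [-0.2, -0.8, 0.4]
opening: 0.687
grip_force: 0.0
```

Call:
apply_moves:
  commands:
    - [[0,0,25],[0,0,0]]
    - [[0,0,18],[0,0,0]]
    - [[0,0,5],[0,0,0]]
    - [[0,0,0],[0,0,0]]
    - [[0,0,0],[0,0,0]]

```text
t: 13.95
tcp_pos: [419.4, -203.0, 85.1]
tcp_rot: [[0.463, 0.887, 0.001], [0.887, -0.463, -0.001], [-0.0, 0.002, -1.0]]
contact_force: [0.6, -0.1, 0.7]
opening: 0.685
grip_force: 0.0
```

Call:
apply_moves:
  commands:
    - [[0,0,0],[0,0,0]]
    - [[0,0,0],[0,0,0]]
    - [[0,0,0],[0,0,0]]
    - [[0,0,0],[0,0,0]]
    - [[0,0,0],[0,0,0]]
  hand: 12

```text
t: 14.45
tcp_pos: [418.4, -202.8, 84.3]
tcp_rot: [[0.463, 0.886, 0.0], [0.886, -0.463, 0.0], [0.0, 0.0, -1.0]]
contact_force: [1.1, -0.1, -0.6]
opening: 0.27
grip_force: 0.0
```

Call:
apply_moves:
  commands:
    - [[0,0,0],[0,0,0]]
    - [[0,0,0],[0,0,0]]
    - [[0,0,0],[0,0,0]]

```text
t: 14.75
tcp_pos: [418.4, -202.8, 84.2]
tcp_rot: [[0.463, 0.887, -0.0], [0.887, -0.463, 0.0], [0.0, -0.0, -1.0]]
contact_force: [-1.0, -1.1, 2.9]
opening: 0.243
grip_force: 30.0
```

Call:
apply_moves:
  commands:
    - [[0,0,-25],[0,0,0]]
    - [[0,0,-40],[0,0,0]]
    - [[0,0,-40],[0,0,0]]
    - [[0,0,-15],[0,0,0]]
    - [[0,0,0],[0,0,0.137]]

```text
t: 15.25
tcp_pos: [419.7, -203.6, 206.7]
tcp_rot: [[0.581, 0.814, 0.004], [0.814, -0.581, -0.003], [0.0, 0.005, -1.0]]
contact_force: [0.2, -0.7, -2.3]
opening: 0.241
grip_force: 30.0
```

Call:
apply_moves:
  commands:
    - [[0,0,0],[0,0,0.137]]
    - [[0,0,0],[0,0,0.137]]
    - [[0,0,0],[0,0,0.137]]
    - [[0,0,0],[0,0,0.137]]
    - [[0,0,0],[0,0,0.137]]

```text
t: 15.75
tcp_pos: [418.1, -202.5, 203.8]
tcp_rot: [[0.966, 0.259, -0.001], [0.259, -0.966, 0.001], [-0.001, -0.001, -1.0]]
contact_force: [0.3, -0.7, -0.5]
opening: 0.241
grip_force: 30.0
```

Call:
apply_moves:
  commands:
    - [[0,0,0],[0,0,0.137]]
    - [[0,0,0],[0,0,0.137]]
    - [[0,0,0],[0,0,0.136]]
    - [[35,-13.1,0],[0,0,0]]
    - [[35,-13.1,0],[0,0,0]]

```text
t: 16.25
tcp_pos: [491.3, -186.5, 203.8]
tcp_rot: [[0.99, -0.144, -0.001], [-0.144, -0.99, 0.001], [-0.001, -0.0, -1.0]]
contact_force: [0.3, -0.3, -0.9]
opening: 0.244
grip_force: 30.0
```

Call:
apply_moves:
  commands:
    - [[35,-13.1,0],[0,0,0]]
    - [[35,-13.2,0],[0,0,0]]
    - [[0,0,0],[0,0,0]]
    - [[0,0,0],[0,0,0]]
    - [[0,0,0],[0,0,0]]

```text
t: 16.75
tcp_pos: [562.9, -170.4, 203.5]
tcp_rot: [[0.99, -0.142, -0.002], [-0.142, -0.99, 0.001], [-0.003, -0.001, -1.0]]
contact_force: [-0.1, -0.0, -2.3]
opening: 0.245
grip_force: 30.0
```

Call:
apply_moves:
  commands:
    - [[0,0,35],[0,0,0]]
    - [[0,0,25],[0,0,0]]
    - [[0,0,10],[0,0,0]]
    - [[0,0,2],[0,0,0]]
    - [[0,0,0],[0,0,0]]

```text
t: 17.25
tcp_pos: [564.3, -171.0, 132.6]
tcp_rot: [[0.99, -0.142, 0.0], [-0.142, -0.99, 0.0], [0.0, -0.0, -1.0]]
contact_force: [0.0, 0.0, -1.5]
opening: 0.242
grip_force: 30.0
```

Call:
apply_moves:
  commands:
    - [[0,0,4],[0,0,0]]
    - [[0,0,3],[0,0,0]]
    - [[0,0,0],[0,0,0]]

```text
t: 17.55
tcp_pos: [564.6, -170.7, 125.4]
tcp_rot: [[0.99, -0.142, 0.0], [-0.142, -0.99, -0.0], [0.0, 0.0, -1.0]]
contact_force: [-0.3, -0.0, -0.7]
opening: 0.245
grip_force: 30.0
```

Call:
apply_moves:
  commands:
    - [[0,0,3],[0,0,0]]
    - [[0,0,2],[0,0,0]]
    - [[0,0,0],[0,0,0]]

```text
t: 17.85
tcp_pos: [564.6, -170.7, 120.0]
tcp_rot: [[0.99, -0.142, 0.0], [-0.142, -0.99, 0.0], [0.0, -0.0, -1.0]]
contact_force: [1.2, 0.8, -1.2]
opening: 0.238
grip_force: 30.0
```

Call:
apply_moves:
  commands:
    - [[0,0,2],[0,0,0]]
    - [[0,0,0.5],[0,0,0]]
    - [[0,0,0],[0,0,0]]

```text
t: 18.15
tcp_pos: [564.6, -170.7, 117.6]
tcp_rot: [[0.99, -0.142, 0.0], [-0.142, -0.99, 0.0], [0.0, -0.0, -1.0]]
contact_force: [0.9, 0.2, -0.5]
opening: 0.245
grip_force: 30.0
```

Seated without contact force. I'll release, rise above the lid height and check all three.

Call:
apply_moves:
  commands:
    - [[0,0,0],[0,0,0]]
    - [[0,0,0],[0,0,0]]
    - [[0,0,-10],[0,0,0]]
    - [[0,0,-45],[0,0,0]]
    - [[0,0,-45],[0,0,0]]
  hand: 34

```text
t: 18.65
tcp_pos: [563.6, -170.3, 218.5]
tcp_rot: [[0.99, -0.142, -0.003], [-0.142, -0.99, 0.001], [-0.003, -0.001, -1.0]]
contact_force: [0.5, 1.1, 0.2]
opening: 0.389
grip_force: 0.0
```

Call:
apply_moves:
  commands:
    - [[0,0,-40],[0,0,0]]
    - [[-40,20,-32],[0,0,0]]
    - [[-45,20,0],[0,0,0]]
    - [[-45,20,0],[0,0,0]]
    - [[0,0,0],[0,0,0]]

```text
t: 19.15
tcp_pos: [425.6, -210.0, 287.2]
tcp_rot: [[0.99, -0.144, -0.004], [-0.144, -0.99, 0.001], [-0.004, -0.0, -1.0]]
contact_force: [0.3, 0.2, -1.1]
opening: 0.384
grip_force: 0.0
```

Run:
```python
from h import *
from plant import bot
d=bot.snapshot("side"); np.savez("side6.npz",**d)
t=bot.snapshot("top"); np.savez("top6.npz",**t); s=bot.read_state(); print(np.round(s["tcp_pos"],1))
b=d["frame"]; a=t["frame"]
A=cv2.resize(a[60:240,150:330],(400,400),interpolation=cv2.INTER_CUBIC); B=cv2.resize(b[130:350,340:560],(400,400),interpolation=cv2.INTER_CUBIC)
cv2.imwrite("pics/s6.png",np.hstack([A,B])[:,:,::-1])
```

```text
[ 430.6 -210.6  287.7]
```

View pics/s6.png

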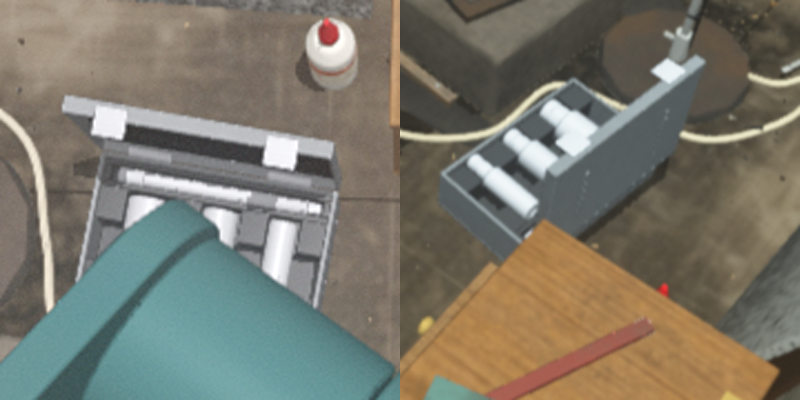

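All three sockets lie level in their pockets, nose to the hinge, and the bottle behind the lid is out of the way. Now I'll go over and behind the lid with the fingers closed.

Call:
apply_moves:
  commands:
    - [[41.2,-19.5,0],[0,0,0]]
    - [[41.2,-19.5,0],[0,0,0]]
    - [[41.2,-19.5,0],[0,0,0]]
    - [[41.2,-19.5,0],[0,0,0]]
    - [[41.2,-19.5,0],[0,0,0]]
  hand: 0

```text
t: 19.75
tcp_pos: [652.3, -141.2, 286.8]
tcp_rot: [[0.99, -0.14, 0.001], [-0.14, -0.99, 0.0], [0.001, -0.0, -1.0]]
contact_force: [0.2, -0.3, 0.2]
opening: 0.005
grip_force: 0.0
```

Call:
apply_moves:
  commands:
    - [[41.3,-19.5,0],[0,0,0]]
    - [[0,0,0],[0,0,0]]
    - [[0,0,0],[0,0,0]]
    - [[0,0,0],[0,0,0]]

```text
t: 20.15
tcp_pos: [692.2, -129.1, 286.4]
tcp_rot: [[0.99, -0.141, -0.001], [-0.141, -0.99, 0.0], [-0.001, -0.0, -1.0]]
contact_force: [-0.2, 1.0, -0.1]
opening: 0.003
grip_force: 0.0
```

Call:
apply_moves:
  commands:
    - [[0,0,30],[0,0,0]]
    - [[0,0,25],[0,0,0]]
    - [[0,0,10],[0,0,0]]
    - [[0,0,0],[0,0,0]]

```text
t: 20.55
tcp_pos: [690.9, -129.7, 220.5]
tcp_rot: [[0.99, -0.143, -0.003], [-0.143, -0.99, 0.001], [-0.003, -0.001, -1.0]]
contact_force: [0.1, 0.4, 0.1]
opening: 0.006
grip_force: 0.0
```

Call:
apply_moves:
  commands:
    - [[-20,0,-3],[0,0,0]]
    - [[-20,0,-1],[0,0,0]]
    - [[0,0,0],[0,0,0]]

```text
t: 20.85
tcp_pos: [651.8, -124.0, 227.8]
tcp_rot: [[0.99, -0.142, 0.001], [-0.142, -0.99, -0.0], [0.001, 0.0, -1.0]]
contact_force: [-0.3, -1.1, -0.1]
opening: 0.002
grip_force: 0.0
```

Call:
apply_moves:
  commands:
    - [[-10,0,1],[0,0,0]]
    - [[-10,0,2],[0,0,0]]
    - [[-9,0,3],[0,0,0]]
    - [[-9,0,3.5],[0,0,0]]
    - [[0,0,0],[0,0,0]]

```text
t: 21.35
tcp_pos: [613.1, -118.1, 215.2]
tcp_rot: [[0.99, -0.142, -0.003], [-0.142, -0.99, 0.001], [-0.004, -0.0, -1.0]]
contact_force: [-0.4, 0.0, -0.0]
opening: 0.005
grip_force: 0.0
```

Run:
```python
from h import *
from plant import bot
d=bot.snapshot("side"); np.savez("side7.npz",**d); a=d["frame"].astype(int); b=cam("side6")["frame"].astype(int)
def whites(f):
    m=((f[130:260,400:530].min(2)>200)).astype(np.uint8); n,l,s,c=cv2.connectedComponentsWithStats(m); return [(c[i]+[400,130]).round(0).tolist()+[int(s[i,4])] for i in range(1,n) if s[i,4]>25]
print(whites(b)); print(whites(a))
# expected clasp pixel motion: lid top corners at theta
from case import tr
p=(584.7,-116,-.142)
for t in (1.6,1.3,1.0,.9,.8): print(t,[proj(d,tr(p,[(59-119*np.cos(t)+6*np.sin(t),y)],50+119*np.sin(t)+6*np.cos(t)))[0].round(0).tolist() for y in (58,-58)])
s=bot.read_state(); print(s["tcp_pos"].round(1),s["contact_force"].round(1))
```

```text
[[488.0, 169.0, 124], [433.0, 200.0, 436], [412.0, 213.0, 260], [406.0, 238.0, 148]]
[]
1.6 [[494.0, 175.0], [444.0, 214.0]]
1.3 [[476.0, 163.0], [426.0, 201.0]]
1.0 [[458.0, 158.0], [408.0, 194.0]]
0.9 [[452.0, 157.0], [403.0, 193.0]]
0.8 [[447.0, 157.0], [398.0, 192.0]]
[ 613.8 -118.2  215.3] [ 0.8 -0.6 -0.1]
```

The clasps have left their old pixels, so the lid is following. Its angle should be about 1.0 rad.

Call:
apply_moves:
  commands:
    - [[-9,0,4.5],[0,0,0]]
    - [[-8.5,0,5.5],[0,0,0]]
    - [[-7.5,0,6.2],[0,0,0]]
    - [[-7,0,6.7],[0,0,0]]
    - [[-6,0,7.5],[0,0,0]]

```text
t: 21.9
tcp_pos: [576.8, -113.0, 185.2]
tcp_rot: [[0.99, -0.142, -0.0], [-0.142, -0.99, 0.0], [-0.001, -0.0, -1.0]]
contact_force: [1.7, 0.7, 0.9]
opening: 0.004
grip_force: 0.6
```

Call:
apply_moves:
  commands:
    - [[-5,0,8],[0,0,0]]
    - [[-4,0,8.5],[0,0,0]]
    - [[-4,0,9],[0,0,0]]
    - [[-2,0,7],[0,0,0]]
    - [[0,0,0],[0,0,0]]

```text
t: 22.4
tcp_pos: [561.6, -110.7, 152.0]
tcp_rot: [[0.99, -0.142, -0.003], [-0.142, -0.99, 0.001], [-0.003, -0.0, -1.0]]
contact_force: [-0.1, -0.6, 0.5]
opening: 0.003
grip_force: 0.0
```

Call:
apply_moves:
  commands:
    - [[-3,0,4],[0,0,0]]
    - [[-3,0,4],[0,0,0]]
    - [[0,0,2],[0,0,0]]
    - [[0,0,0],[0,0,0]]

```text
t: 22.8
tcp_pos: [556.5, -110.1, 143.0]
tcp_rot: [[0.99, -0.142, -0.001], [-0.142, -0.99, 0.0], [-0.001, -0.0, -1.0]]
contact_force: [0.8, -0.7, -0.3]
opening: 0.007
grip_force: 0.0
```

Call:
apply_moves:
  commands:
    - [[0,0,1],[0,0,0]]
    - [[0,0,0],[0,0,0]]
    - [[0,0,0],[0,0,0]]

```text
t: 23.1
tcp_pos: [557.0, -110.2, 142.4]
tcp_rot: [[0.99, -0.142, 0.0], [-0.142, -0.99, 0.0], [0.0, -0.0, -1.0]]
contact_force: [-0.7, 0.6, -1.1]
opening: 0.006
grip_force: 0.0
```

Call:
apply_moves:
  commands:
    - [[0,0,1],[0,0,0]]
    - [[0,0,0],[0,0,0]]

```text
t: 23.3
tcp_pos: [557.0, -110.2, 142.3]
tcp_rot: [[0.99, -0.142, 0.0], [-0.142, -0.99, -0.0], [0.0, 0.0, -1.0]]
contact_force: [-2.1, 0.8, 8.9]
opening: 0.008
grip_force: 4.5
```

Call:
apply_moves:
  commands:
    - [[0,0,1],[0,0,0]]
    - [[0,0,0],[0,0,0]]

```text
t: 23.5
tcp_pos: [557.0, -110.2, 142.2]
tcp_rot: [[0.99, -0.142, 0.001], [-0.142, -0.99, -0.0], [0.001, 0.0, -1.0]]
contact_force: [-4.5, 1.4, 17.1]
opening: 0.007
grip_force: 8.6
```

The lid is firmly on its stop (tip at 62 mm, 17 N reaction). I'll retreat and verify numerically, since the picture allowance is used up.

Call:
apply_moves:
  commands:
    - [[0,0,-10],[0,0,0]]
    - [[0,0,-40],[0,0,0]]
    - [[-40,0,-30],[0,0,0]]
    - [[-45,0,-20],[0,0,0]]
    - [[0,0,0],[0,0,0]]

```text
t: 24.0
tcp_pos: [468.3, -96.9, 242.3]
tcp_rot: [[0.99, -0.142, -0.001], [-0.142, -0.99, 0.0], [-0.002, -0.0, -1.0]]
contact_force: [1.0, -0.0, -0.7]
opening: 0.004
grip_force: 0.0
```

Run:
```python
from case import *
from plant import bot
d=bot.snapshot("side"); g=cv2.cvtColor(d["frame"],cv2.COLOR_RGB2GRAY).astype(np.float32)
G=np.minimum(np.hypot(cv2.Sobel(g,cv2.CV_32F,1,0),cv2.Sobel(g,cv2.CV_32F,0,1)),120); G=cv2.GaussianBlur(G,(0,0),.7)
p=(584,-117.5,-.137)
for t in np.arange(-.04,.4,.04):
    a=[]
    for s,y in [(119,k) for k in np.linspace(-90,90,90)]:
        a.append(tr(p,[(59-s*np.cos(t)+12*np.sin(t),y)],50+s*np.sin(t)+12*np.cos(t))[0])
    q=proj(d,np.array(a)).astype(np.float32); print(round(t,2),cv2.remap(G,q[:,:1],q[:,1:],cv2.INTER_LINEAR).mean().round(1),end=" | ")
s=bot.read_state(); print(s["tcp_pos"].round(1),s["contact_force"].round(1),s["t"])
```

```text
-0.04 109.3 | 0.0 110.8 | 0.04 94.0 | 0.08 74.6 | 0.12 62.4 | 0.16 54.1 | 0.2 47.1 | 0.24 41.7 | 0.28 37.2 | 0.32 33.6 | 0.36 30.7 | [471.  -97.6 241.7] [ 0.1 -1.2 -0.2] 24.05
```

The edge match peaks at 0 rad, so the lid is shut, and the arm is clear. I'm handing it in.

Call:
apply_moves:
  commands:
    - [[0,0,0],[0,0,0]]
    - [[0,0,0],[0,0,0]]
    - [[0,0,0],[0,0,0]]

```text
t: 24.35
tcp_pos: [473.7, -98.3, 239.7]
tcp_rot: [[0.99, -0.142, -0.001], [-0.142, -0.99, 0.0], [-0.001, -0.0, -1.0]]
contact_force: [0.3, 0.4, 0.6]
opening: 0.003
grip_force: 0.0
```

```bash
python3 -c "
from plant import bot
print(bot.sign_off())"
```

```text
the job is handed in; nothing more can be done
None
```

All three sockets are in their own pockets with the nose to the hinge, the lid is shut, the arm never went near the pliers or spanner, and the job was handed in at 24.4 s; the sign-off returned no verdict.

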